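Hang the big spanner on the tool carousel

ROBOT

A 7-joint arm with a two-finger parallel gripper is mounted at the origin on the work surface. World frame = base frame: x ahead of the robot, y to its left, z up, the work surface at z = 0. Lengths are in mm, angles in rad, forces in N, time in s.
With the tool pointing down it reaches from about 350 to 775 mm from the base axis. Payload 3.1 kg.
Tool frame: the origin (TCP) lies midway between the tips of the shut fingers; the grasp point (between the pads) lies 19 mm behind it; z points along the fingers, y is the line along which they close (so a half turn about z gives the same grasp; the last joint's range is limited). The gripper opens to 85 mm and grips with 20 to 120 N. Pads are 22 mm wide; open, the fingers measure 114 mm over their backs; the gripper's body (76 mm by 85 mm) begins 54 mm behind the grasp point. The pads swing forward as they close: fully open they stand 13 mm farther back than shut.
Start: joints at [1.206, 0.311, 0.014, 1.512, -0.004, 1.319, -0.027], TCP at [174.506, -521.599, 231.304] pointing down, gripper open.
Joint ranges: [-2.7, 2.7], [-0.3, 1.91], [-1.27, 1.3], [0.12, 2.57], [-1.44, 4.58], [0.2, 2.03], [-3.05, 3.05]. Speed limits (rad/s): [2.79, 2.79, 3.14, 3.14, 3.14, 3.14, 3.14].

INTERFACE

Orientations are given as a unit quaternion [w, x, y, z].
In Python, from station import robot, solver, eyes, telemetry gives the robot as it stands. The module is installed in compiled form; this text tells all that it offers. Calls block until the motion is done:
- robot.move_pose(position, orientation): joint-space move of the TCP to a pose.
- robot.movel(position, vel=150, ori=None): straight line of the TCP; ori=None keeps the orientation; vel is the mean speed in mm/s.
- robot.move_j(angles): joint-space move.
- robot.grip(opening): finger opening in mm; the grip force is fixed at half the most; returns when the fingers have stopped.
- robot.pause(seconds).
- solver.solve_ik(position, orientation): joint angles nearest the present ones, or None.
- eyes.grab_frame(name): name is "side" or "top"; returns the picture (480x640x3 uint8, red, green, blue); there is no depth.
- eyes.calibration(name): a dict with "mtx" (3x3 intrinsics, pixels), "k1" (the pictures are not rectified: a ray, as slopes to the right and down, at radius r is drawn at 1 + k1 r^2 times it, then the intrinsics apply), "T" (4x4, takes a point from camera to world coordinates). Camera axes: x right, y down, z forward; pixel columns grow to the right and rows downward; lengths in mm; the calibration is good to about 2 mm. A picture is of the moment at which its call begins. calibration takes no time and is no camera call.
A pose or a line that the arm cannot do raises robot.MotionError and nothing moves.
- robot.sign_off(): hands the job in; it is judged then, once.
Readings, each from a call of its own:
- telemetry.read_t(): time.
- telemetry.read_q(): joint angles.
- telemetry.read_qd(): joint speeds.
- telemetry.read_joint_efforts(): joint torques, N m.
- telemetry.read_tool_pos(): TCP position.
- telemetry.read_eef_rot(): TCP orientation.
- telemetry.read_force(): force on the tool from outside, world axes, zero at the start.
- telemetry.read_wrist_torque(): the same for the moment, N m.
- telemetry.read_grip_width(): finger opening in mm.
- telemetry.read_grip_force(): force on a finger pad.
Only numpy, scipy, OpenCV 4.12 (cv2) and the standard library are available. Lean on these libraries where they do the work, as an engineer would, in place of code of your own. Each camera call takes 0.05 s, during which the arm holds its last target. There are 200 camera calls.

TASK

First turn the tool carousel until its free hook points towards the robot's side of the bench. Then draw the big flat spanner out from under the small amplifier by its ring, lay it flat on the open bench clear of the amplifier and let go, and take it again by the jaw end of its shank to hang it by its ring on the free hook, jaw hanging down. Leave the other things where they stand.

Things in the scene. Friction and masses are not known exactly. Their poses are not given: they have to be found in the camera images.
- spanner_ring (a point): Centre of the closed ring (46 mm outside, 30 mm inside) of the big spanner, a flat steel plate 7 mm thick, 163 mm long, 0.1 to 0.2 kg. It starts flat on the bench, jaw end hidden under the small amplifier, only the ring and some 15 mm of shank sticking out of the amplifier's +y side. Axes (same for all spanner points): x along it from jaw to ring, z the ring's axis, up as it lies.
- spanner_mid (a point): Middle of the spanner's straight shank, half-way up its 7 mm thickness. The shank is 18 mm wide. The ring centre is 62 mm from here along +x, the jaw point 58 mm along -x; the far edge of the ring is at +85 mm, the ends of the jaw at -78 mm.
- spanner_jaw (a point): Root of the spanner's open jaw, 120 mm from the ring centre, half-way through its thickness. The jaw head is 42 mm wide and starts 112 mm from the ring centre; the plain 18 mm shank covers 23 to 112 mm from the ring centre.
- amp: Small dark amplifier, fixed: 240 mm in its x, 200 mm in its y, top 50 mm above the bench, standing on four 22 mm wide feet (at x +-100 mm, y +-80 mm) that leave a gap of 16 mm below it. Origin on the bench under its middle. Its sides are at x +-120 mm and y +-100 mm; knob and sockets stick out 12 mm on its -x side.
- carousel: Foot of the tool carousel, fixed: a round steel foot 170 mm wide and 18 mm tall with a post in the middle. Origin on the bench on the turning axis; its axes are the world's (-x is the robot's side).
- rotor (a joint): Angle of the carousel's turning part, rad, growing anticlockwise seen from above. 0 = free hook points to -x (robot's side); +1.57 = to -y. Starts at 1.0 to 2.6, turns either way, stays where left (friction 0.08 N m). It has four equal hooks 90 degrees apart: three carry fastened tools hanging 150 mm down, one is free. Above them is a disc, 104 mm wide, 272 to 280 mm over the bench.
- knob (a point): Middle of the round black knob on top of the carousel, on the turning axis, 297 mm above the bench: 42 mm diameter, 35 mm tall (280 to 315 mm). Gripping and twisting it turns the carousel.
- free_hook (a point): Middle of the level bar of the free hook, on the bar's axis, 190 mm above the bench, 45 mm from the turning axis. The hook is a 7 mm round rod that runs level from the post out to 72 mm from the axis and then bends up to its tip. The point's -x axis points outwards along the hook, z up.
- free_hook_tip (a point): Upturned tip of the free hook, 82 mm from the turning axis, 220 mm above the bench (30 mm above the bar's axis). A ring is passed down over this tip.
- remote: Bystander, loose: black remote control, a flat slab 160 x 45 x 18 mm. Leave it alone.
- castor: Bystander, loose: spare furniture castor standing on its wheel, 50 mm plate, 86 mm tall. Leave it alone.
- mug: Bystander, loose: white mug, 80 mm wide, 90 mm tall. Leave it alone.
- jar: Bystander, loose: small glass jar with steel cap, 56 mm wide, 60 mm tall. Leave it alone.
- driver: Bystander, loose: screwdriver with black handle, lying. Leave it alone.
- puck: Bystander, loose: aluminium record weight, 76 mm wide, 45 mm tall. Leave it alone.
Not all that is in view belongs to the job. Of the things that look like the part that bears spanner_ring, the larger one is meant.

How it is judged:
By the outcome, as a careful person would: the job done as asked, in the order asked, and still so for the second after the job is handed in, with the robot touching nothing.
It also fails if it takes over 72 s, if anything falls off the work surface, if the arm or the gripper's body presses on something with over 40 N, if the wrist force passes 120 N, or if a joint passes its speed limit or range.

## Working session

There is one attempt and no reset: what is moved stays moved. The work goes in short steps, each a Python script; the robot and the scene stay as the last script left them, time stands still between calls to the robot, and variables do not carry over. Pictures are saved under pics/ and viewed, at most 10 in all, crops included, and the job is handed in when it is done.

```bash
mkdir -p pics; cat > h.py <<'E'
import numpy as np, cv2
from station import robot, solver, eyes, telemetry
def ray(name,u,v):
    c=eyes.calibration(name);K=np.array(c["mtx"]);T=np.array(c["T"])
    d=cv2.undistortPoints(np.array([[[u,v]]],float),K,np.zeros(4))[0,0]
    r=np.hypot(*d);s=r
    for _ in range(30): s=r/(1+c["k1"]*s*s)
    d=d*(s/r if r>0 else 1)
    return T[:3,3],T[:3,:3]@np.array([d[0],d[1],1.])
def at_z(name,u,v,z):
    o,d=ray(name,u,v);return o+d*(z-o[2])/d[2]
def proj(name,p):
    c=eyes.calibration(name);K=np.array(c["mtx"]);T=np.array(c["T"])
    q=T[:3,:3].T@(np.array(p,float)-T[:3,3]);d=q[:2]/q[2]
    d=d*(1+c["k1"]*(d@d));return (K@np.array([d[0],d[1],1]))[:2]
def tri(u1,u2):
    o1,d1=ray("top",*u1);o2,d2=ray("side",*u2)
    A=np.array([d1,-d2]).T;s=np.linalg.lstsq(A,o2-o1,rcond=None)[0]
    p,q=o1+d1*s[0],o2+d2*s[1];return (p+q)/2,np.linalg.norm(p-q)
def snap(name,fn,crop=None,k=1):
    im=eyes.grab_frame(name)
    if crop: x0,y0,x1,y1=crop;im=im[y0:y1,x0:x1]
    im=cv2.resize(im,None,fx=k,fy=k,interpolation=cv2.INTER_CUBIC)
    cv2.imwrite("pics/"+fn,im[:,:,::-1])
def Q(yaw):
    # tool down, tool y axis at world angle yaw+90deg (x axis at yaw)
    from scipy.spatial.transform import Rotation as R
    q=(R.from_euler('z',yaw)*R.from_euler('x',np.pi)).as_quat();return np.array([q[3],*q[:3]])
E
python3 - <<'E'
from h import *
snap("top","t0.png");snap("side","s0.png")
for n in("top","side"):
    c=eyes.calibration(n);print(n,np.round(c["mtx"],1).tolist(),c["k1"],np.round(c["T"],3).tolist())
print(telemetry.read_eef_rot(),telemetry.read_t())
E
```

```text
top [[438.4, 0.0, 321.9], [0.0, 438.4, 243.4], [0.0, 0.0, 1.0]] -0.041689044994399134 [[0.029, -0.994, 0.106, 435.035], [-1.0, -0.029, -0.005, 42.044], [0.008, -0.106, -0.994, 1095.502], [0.0, 0.0, 0.0, 1.0]]
side [[576.5, 0.0, 326.4], [0.0, 576.5, 242.9], [0.0, 0.0, 1.0]] -0.10660943014356104 [[0.919, -0.289, 0.267, 158.355], [-0.394, -0.662, 0.638, -923.154], [-0.008, -0.692, -0.722, 1236.02], [0.0, 0.0, 0.0, 1.0]]
[-1.06341501e-03  9.86995765e-01  1.60742587e-01 -2.24317390e-04] 0.1
```

View pics/t0.png

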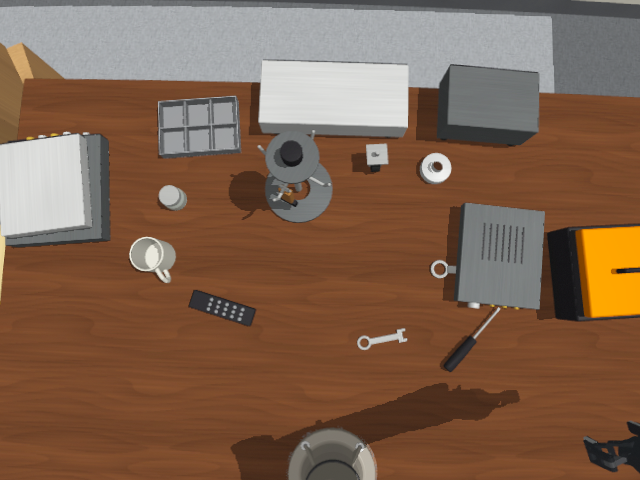

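View pics/s0.png

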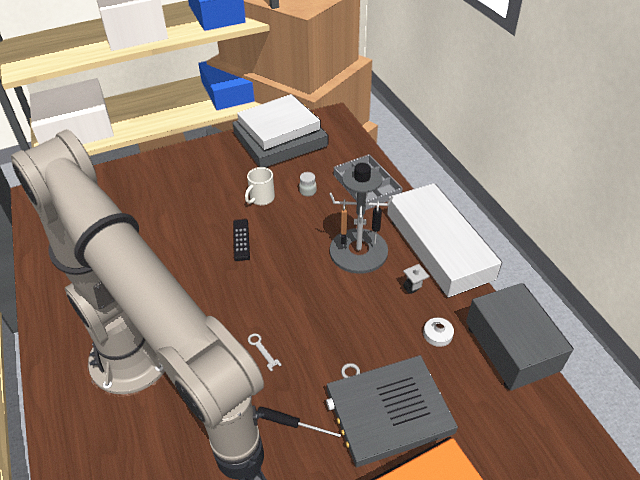

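The top view shows the carousel foot at (299,190), the knob at (291,153), the big spanner's ring at (440,269) by the amplifier, and a smaller decoy spanner at (364,342). Next I take a closer look at the carousel and the ring.

```bash
python3 - <<'E'
from h import *
a=eyes.grab_frame("top");b=eyes.grab_frame("side")
r=lambda im,x,y,w,h,k:cv2.resize(im[y:y+h,x:x+w],None,fx=k,fy=k,interpolation=cv2.INTER_CUBIC)
A=r(a,245,120,100,110,4);B=r(b,315,145,100,140,4)[:560]
C=r(a,415,245,100,40,4)
L=np.zeros((600,800,3),np.uint8);L[:440,:400]=A;L[440:600,:400]=C;L[:560,400:]=B
cv2.imwrite("pics/c1.png",L[:,:,::-1])
print(at_z("top",440,269,3.5),at_z("side",351,371,3.5))
print(at_z("top",291,153,315),at_z("top",299,190,18),tri((291,153),(363,171)))
E
```

```text
[ 495.98120875 -260.95593546    3.5       ] [ 497.77850197 -257.69994681    3.5       ]
[683.33327553  99.37524395 315.        ] [682.90898385  97.62823941  18.        ] (array([688.91988012, 100.26777257, 300.3149459 ]), np.float64(1.7912655388642897))
```

View pics/c1.png

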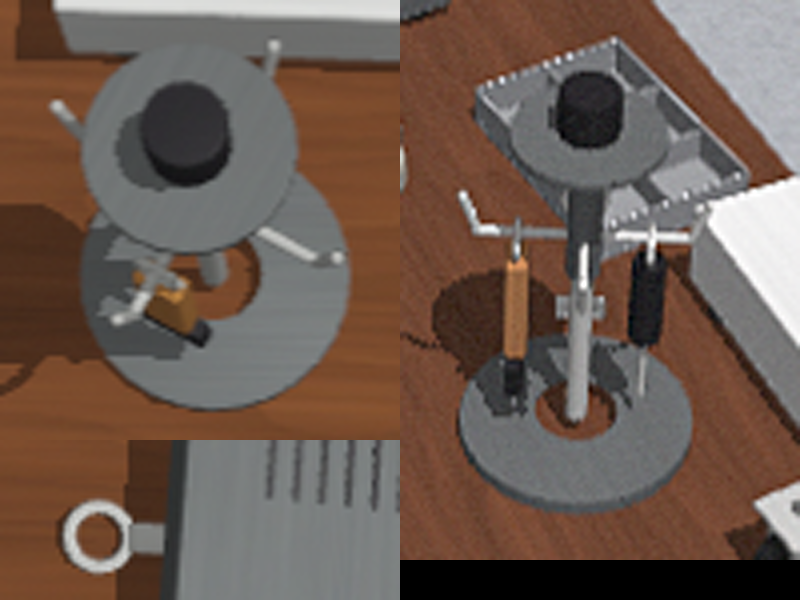

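```bash
python3 - <<'E'
from h import *
t=at_z("top",329.5,184.5,220);print("tip",t)
# knob and foot centers
print("knob top",at_z("top",245+187/4,120+125/4,315),"disc",at_z("top",245+190/4,120+148/4,280),"foot",at_z("top",245+215/4,120+278/4,18), at_z("side",315+176/4,145+417/4,18),at_z("side",315+187/4,145+85/4,315))
c=np.array([686,98.])
for px in((338,258),(118,320),(55,105),(272,45)):
    p=at_z("top",245+px[0]/4,120+px[1]/4,220);d=p[:2]-c
    print(px,p[:2],np.hypot(*d),np.arctan2(-d[1],-d[0]))
th0=np.arctan2(-(t[1]-c[1]),-(t[0]-c[0]))
for k in range(4):
    th=th0+k*np.pi/2;u=-np.array([np.cos(th),np.sin(th)])
    f=lambda r,z:((proj("side",[*(c+r*u),z])-[315,145])*4).round().tolist()
    g=lambda r,z:((proj("top",[*(c+r*u),z])-[245,120])*4).round().tolist()
    print(round(th,2),"side tip",f(82,220),"bar",f(45,190),"mid",f(45,110),"bot",f(45,40),"top: bar",g(45,190),"bot",g(45,40))
im=eyes.grab_frame("side")
for n,f in(("side",lambda:cv2.resize(im[190:260,340:390],None,fx=8,fy=8,interpolation=cv2.INTER_CUBIC)),):
    cv2.imwrite("pics/c2.png",f()[:,:,::-1])
E
```

```text
tip [649.76158868  25.45312904 220.        ]
knob top [686.68483389  98.12385619 315.        ] disc [686.66206864  98.78407385 280.        ] foot [684.16736367  98.29844031  18.        ] [684.72013354  92.14919432  18.        ] [686.92579237 102.70694226 315.        ]
(338, 258) [649.76158868  25.45312904] 81.09421028239625 1.1075350161273283
(118, 320) [614.27283651 136.19513795] 81.26287310778518 -0.48931291163915075
(55, 105) [725.95274697 173.31779076] 85.25838138188166 -2.058510558522254
(272, 45) [761.39314278  62.58389838] 83.29721623233014 2.702434675391279
1.11 side tip [182.0, 287.0] bar [181.0, 282.0] mid [177.0, 367.0] bot [174.0, 436.0] top: bar [276.0, 240.0] bot [279.0, 301.0]
2.68 side tip [308.0, 206.0] bar [249.0, 238.0] mid [243.0, 323.0] bot [238.0, 392.0] top: bar [242.0, 128.0] bot [249.0, 204.0]
4.25 side tip [186.0, 123.0] bar [183.0, 191.0] mid [180.0, 276.0] bot [176.0, 346.0] top: bar [127.0, 161.0] bot [150.0, 233.0]
5.82 side tip [60.0, 198.0] bar [115.0, 233.0] mid [114.0, 318.0] bot [113.0, 388.0] top: bar [160.0, 274.0] bot [179.0, 330.0]
```

View pics/c2.png

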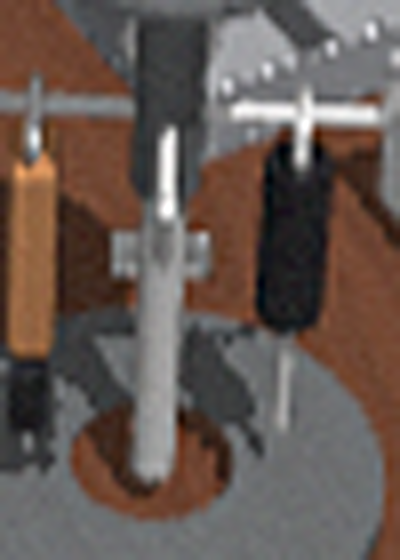

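The bare hook is the one at top-crop (338,258), giving a rotor angle of about 1.11. The other three hooks carry the orange, black and grey tools. The axis is at about (686,98.5). I check IK for the whole plan before moving.

```bash
cat >> h.py <<'E'
from scipy.spatial.transform import Rotation as R
AX=np.array([686.3,98.8])
def qm(z,x):
    z=np.array(z,float);z/=np.linalg.norm(z);x=np.array(x,float);x-=z*(x@z);x/=np.linalg.norm(x)
    q=R.from_matrix(np.array([x,np.cross(z,x),z]).T).as_quat();return np.array([q[3],*q[:3]])
def hang(rc,zc,phi,d=97,off=19,s=1,th=0.,y0=0.):
    """TCP pose so that ring centre is rc outward, zc high, plate leaning by phi; d ring->grasp."""
    out=np.array([-np.cos(th),-np.sin(th),0]);up=np.array([0,0,1.]);lat=np.cross(up,out)
    u=-out*np.sin(phi)+up*np.cos(phi)   # jaw->ring
    z=-out*np.cos(phi)-up*np.sin(phi)
    c=np.array([*AX,0])+out*rc+up*zc+lat*y0
    return c-u*d+z*off, qm(z,s*u)
E
python3 - <<'E'
from h import *
r=at_z("top",415+97/4,245+97/4,3.5);s=at_z("top",415+148/4,245+98/4,7);print("ring",r,"shank",s,"yaw",np.arctan2(*(r-s)[[1,0]]))
for k in((463,203),(545,211),(541,308),(457,300)):print(at_z("top",*k,50).round(0)[:2],end=" ")
print()
f=lambda n,p,q:print(n,None if (a:=solver.solve_ik(p,q)) is None else np.round(a,2))
for y in np.arange(-3,3.2,.5): f(f"knob{y:.1f}",[*AX,286],Q(y))
for y in (1.57,-1.57,0,3.14):
    f(f"pull{y}",[496,-260,2],Q(y)); f(f"reg{y}",[500,-180,2],Q(y))
for s in(1,-1):
  for phi in(50,40,30,20,10,0):
    f(f"hang {s} {phi}",*hang(60,185,np.radians(phi),s=s))
    f(f"  tip",*hang(92,248,np.radians(phi),s=s))
E
```

```text
ring [ 495.30310197 -259.0647223     3.5       ] shank [ 495.37139862 -290.19803165    7.        ] yaw 1.5729900074796064
[ 656. -305.] [ 643. -509.] [ 406. -493.] [ 421. -289.] 
knob-3.0 [ 0.2   0.75 -0.88  0.89  0.56  1.7   1.27]
knob-2.5 [ 0.26  0.8  -1.08  0.88  0.7   1.75  1.7 ]
knob-2.0 [ 0.26  0.8  -1.08  0.88  0.7   1.75  2.2 ]
knob-1.5 [ 0.26  0.8  -1.08  0.88  0.7   1.75  2.7 ]
knob-1.0 [ 0.06  0.66 -0.49  0.9   0.3   1.64 -2.89]
knob-0.5 [ 0.08  0.67 -0.56  0.89  0.34  1.65 -2.41]
knob0.0 [ 0.14  0.7  -0.69  0.89  0.43  1.67 -1.96]
knob0.5 [ 0.15  0.71 -0.72  0.89  0.44  1.67 -1.47]
knob1.0 [ 0.16  0.71 -0.76  0.89  0.47  1.68 -0.98]
knob1.5 [ 0.18  0.73 -0.81  0.89  0.51  1.69 -0.49]
knob2.0 [ 0.19  0.74 -0.86  0.89  0.54  1.7  -0.01]
knob2.5 [ 0.21  0.75 -0.91  0.89  0.57  1.71  0.47]
knob3.0 [ 0.22  0.76 -0.94  0.89  0.6   1.71  0.96]
pull1.57 [ 0.75  0.6  -0.41  1.74  0.3   0.86  0.2 ]
reg1.57 [ 0.69  0.58 -0.5   1.82  0.36  0.84  0.01]
pull-1.57 [ 0.37  0.56  0.11  1.76 -0.08  0.83 -2.62]
reg-1.57 [ 0.29  0.52  0.03  1.83 -0.02  0.79 -2.81]
pull0 [ 0.58  0.57 -0.17  1
[... 728 characters left out ...]
4   2.5   1.25  0.49]
  tip [-1.11  1.1   0.74  2.53  2.58  1.46  0.85]
hang -1 50 [-0.35  0.18  0.01  2.29  1.57  0.21 -0.27]
  tip [ 0.55  0.03 -0.92  2.26  0.93  0.32  0.39]
hang -1 40 [ 0.54  0.5  -1.07  2.38  2.15  0.78 -0.67]
  tip [-0.21  0.06 -0.2   2.41  2.01  0.36 -0.73]
hang -1 30 [ 0.5   0.75 -1.08  2.45  2.44  1.17 -0.8 ]
  tip [ 0.51  0.37 -1.07  2.49  2.3   0.88 -0.91]
hang -1 20 [ 0.22  0.79 -0.72  2.48  2.69  1.4  -1.1 ]
  tip [ 0.45  0.7  -1.08  2.54  2.52  1.37 -0.92]
hang -1 10 [-0.76  0.91  0.38  2.47  2.71  1.44 -1.93]
  tip [-0.31  0.65 -0.17  2.56  2.69  1.49 -1.5 ]
hang -1 0 [-1.11  1.32  0.74  2.4   2.5   1.42 -2.4 ]
  tip [-1.11  1.1   0.74  2.53  2.58  1.46 -2.29]
```

```bash
python3 - <<'E'
from h import *
t=lambda s:print(s,telemetry.read_t(),np.round(telemetry.read_tool_pos(),1),np.round(telemetry.read_force(),1),round(telemetry.read_grip_width(),1))
robot.move_pose([*AX,375],Q(2.0));t("above")
robot.movel([*AX,286],vel=120);t("down")
robot.grip(36);t("grip")
q=np.array(telemetry.read_q());print(q.round(2))
for a in(-.28,-.55,-.83,-1.108):
    p=q.copy();p[6]+=a;robot.move_j(p)
t("turned");print(np.array(telemetry.read_q()).round(2),telemetry.read_wrist_torque())
robot.grip(80);p=telemetry.read_tool_pos();robot.movel([*AX,375],vel=150);t("up")
for b in(0,12,20):
  for ph in(50,45,40,35,30,25):
    o=[]
    for rc,zc in((92,248),(74,198),(60,186)):
        phi=np.radians(ph);P,_=hang(rc,zc,phi);out=np.array([-1,0,0]);up=np.array([0,0,1.])
        u=-out*np.sin(phi)+up*np.cos(phi);g=P-19*(-out*np.cos(phi)-up*np.sin(phi))
        p=phi+np.radians(b);z=-out*np.cos(p)-up*np.sin(p)
        a=solver.solve_ik(g+19*z,qm(z,[0,0,1.]));o.append(None if a is None else np.round(a,2).tolist())
    print(b,ph,*o)
E
```

```text
above 3.125 [686.5  97.5 375.1] [ 0.1 -0.3 -0.5] 85.3
down 4.0167 [686.6  98.8 287. ] [-0.1 -0.1  0.3] 85.2
grip 4.5 [688.6 100.  287.5] [4.8 2.3 2.5] 40.5
[ 0.2   0.75 -0.89  0.88  0.56  1.7  -0.02]
turned 5.9917 [686.8 100.3 287.5] [-6.4 -0.3  0.5] 40.3
[ 0.2   0.74 -0.89  0.88  0.56  1.7  -1.12] [-0.51393411  1.12541854 -0.09960686]
up 7.2 [686.3  98.9 374.3] [ 0.5 -0.2 -0.2] 80.0
0 50 [-0.02, 0.0, -0.35, 2.28, 0.89, 0.31, -2.73] [0.62, 0.28, -1.08, 2.28, 1.54, 0.47, 2.99] [-0.35, 0.18, 0.01, 2.29, 1.56, 0.21, 2.89]
0 45 [0.69, 0.08, -1.1, 2.33, 1.52, 0.34, 2.95] [-0.89, 0.17, 0.57, 2.39, 2.28, 0.21, 2.12] [-0.86, 0.23, 0.57, 2.37, 2.52, 0.21, 1.87]
0 40 [-1.52, 0.06, 1.17, 2.45, 2.16, 0.28, 2.27] [-1.22, 0.32, 0.96, 2.45, 3.0, 0.33, 1.32] [-1.03, 0.33, 0.76, 2.43, 2.93, 0.36, 1.4]
0 35 [-1.48, 0.19, 1.17, 2.5, 2.71, 0.37, 1.64] [-1.06, 0.36, 0.75, 2.49, 2.9, 0.53, 1.39] [-1.03, 0.43, 0.75, 2.47, 2.98, 0.55, 1.29]
0 30 [-1.42, 0.35, 1.14, 2.55, 2.96, 0.54, 1.3] [-1.05, 0.47, 0.75, 2.53, 2.94, 0.71, 1.27] [-1.03, 0.54, 0.75, 2.5, 2.98, 0.73, 1.2]
0 25 [-0.95, 0.32, 0.57, 2.57, 2.73
[... 1057 characters left out ...]
.31]
20 45 [0.57, 0.18, -0.95, 2.03, 0.49, 0.64, -2.26] [0.37, 0.27, -0.75, 2.06, 0.65, 0.54, -2.4] [0.31, 0.31, -0.68, 2.04, 0.68, 0.53, -2.43]
20 40 [0.52, 0.15, -0.9, 2.11, 0.61, 0.51, -2.38] [0.25, 0.24, -0.62, 2.13, 0.81, 0.42, -2.58] [0.17, 0.28, -0.53, 2.12, 0.85, 0.39, -2.61]
20 35 [0.41, 0.13, -0.78, 2.18, 0.81, 0.4, -2.59] [-0.07, 0.21, -0.27, 2.21, 1.05, 0.27, -2.85] [-0.19, 0.25, -0.13, 2.19, 1.08, 0.23, -2.88]
20 30 [0.12, 0.11, -0.49, 2.25, 1.15, 0.3, -2.96] [-0.34, 0.22, 0.01, 2.28, 1.68, 0.21, 2.78] [-0.33, 0.27, 0.01, 2.25, 1.82, 0.2, 2.64]
20 25 [-0.72, 0.1, 0.38, 2.33, 1.75, 0.21, 2.69] [-0.84, 0.28, 0.57, 2.34, 2.68, 0.21, 1.72] [-0.82, 0.34, 0.57, 2.32, 2.86, 0.22, 1.53]
```

```bash
python3 - <<'E'
from h import *
t=lambda s:print(s,telemetry.read_t(),np.round(telemetry.read_tool_pos(),1),np.round(telemetry.read_force(),1),round(telemetry.read_grip_width(),1),round(telemetry.read_grip_force(),1))
a,b=eyes.grab_frame("top"),None
robot.move_pose([496.3,-258.5,90],Q(np.pi/2));robot.grip(64);t("over")
b=eyes.grab_frame("side")
r=lambda im,x,y,w,h,k:cv2.resize(im[y:y+h,x:x+w],None,fx=k,fy=k,interpolation=cv2.INTER_CUBIC)
c=eyes.grab_frame("top")
L=np.zeros((600,800,3),np.uint8);L[:440,:400]=r(c,245,120,100,110,4);L[:560,400:]=r(b,315,145,100,140,4)
cv2.imwrite("pics/c3.png",L[:,:,::-1])
robot.movel([496.3,-258.5,20],vel=100)
robot.movel([496.3,-258.5,-1],vel=30);t("down")
robot.grip(38);t("grip")
robot.movel([496.3,-240,-1],vel=50);t("pull20")
robot.movel([496.3,-88,-1],vel=90);t("pulled")
robot.grip(64);t("open")
robot.movel([496.3,-88,120],vel=150)
robot.move_pose([420,-60,260],Q(np.pi/2));t("away")
c=eyes.grab_frame("top");np.save("c.npy",c)
cv2.imwrite("pics/t4.png",r(c,310,180,200,150,4)[:,:,::-1])
E
```

```text
over 9.3583 [ 496.8 -258.1   90.2] [ 0.6  0.  -0.7] 64.0 0.0
down 11.1583 [ 496.5 -258.5   -0.9] [-0.1 -0.6 -0.3] 63.8 0.0
grip 11.5 [ 4.964e+02 -2.586e+02  1.000e-01] [-1.2  0.5  5.4] 42.5 60.0
pull20 12.0167 [ 4.972e+02 -2.397e+02  1.000e-01] [-0.1 -2.2  7. ] 42.3 60.6
pulled 13.8583 [497.2 -89.8   0. ] [-0.5 -5.1  8.1] 42.3 60.7
open 14.2 [495.6 -87.   -1.5] [-0.4 -0.  -0.3] 64.0 0.0
away 15.85 [419.5 -61.  258.9] [ 0.2 -0.9 -1. ] 63.8 0.0
```

View pics/c3.png

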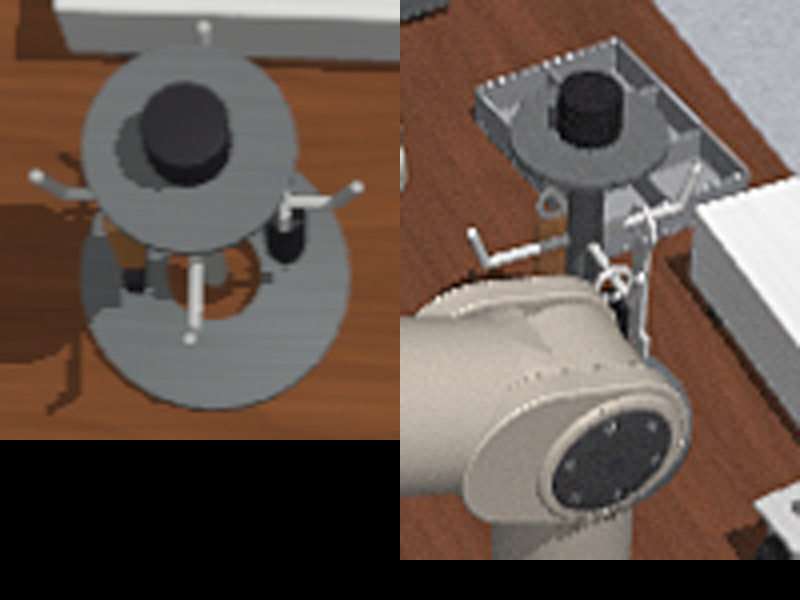

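View pics/t4.png

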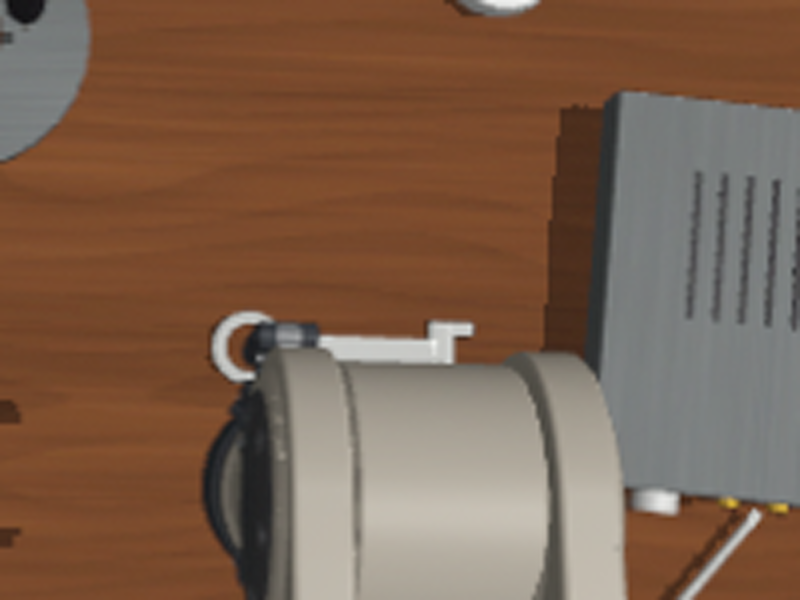

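The free hook now points at the robot, with its tip at top-image px (292.5,204.5). The spanner lies clear of the amplifier, ring at about px (372,267), partly hidden by the arm. I clear the view and measure.

```bash
sed -i 's/^AX=.*/AX=np.array([687.3,100.5])/' h.py; python3 - <<'E'
from h import *
t=at_z("top",292.5,204.5,220);print("tip",t, "th",np.arctan2(-(t[1]-AX[1]),-(t[0]-AX[0])), np.hypot(*(t[:2]-AX)))
print("root", at_z("top",245+197/4,120+262/4,190))
robot.move_pose([430,80,330],Q(np.pi/2))
c=eyes.grab_frame("top")
r=lambda im,x,y,w,h,k:cv2.resize(im[y:y+h,x:x+w],None,fx=k,fy=k,interpolation=cv2.INTER_CUBIC)
cv2.imwrite("pics/t5.png",r(c,350,235,90,60,8)[:,:,::-1])
print(telemetry.read_t())
E
```

```text
tip [606.07895415  99.34140424 220.        ] th 0.014263756044156788 81.22930895003314
root [652.71188434  99.09570046 190.        ]
16.625
```

View pics/t5.png

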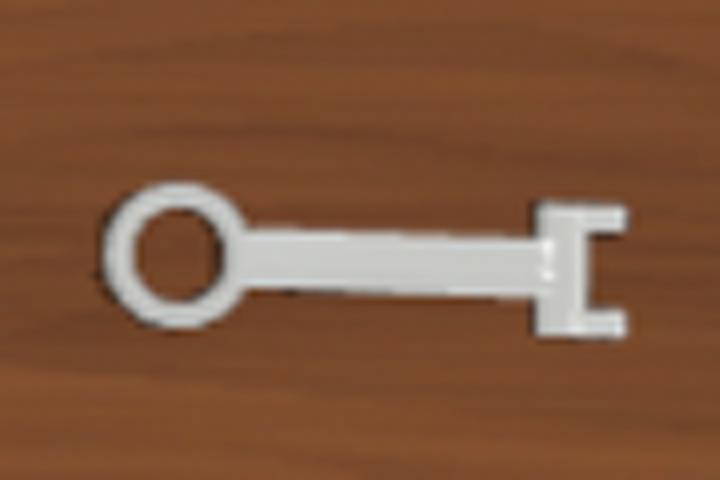

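```bash
cat >> h.py <<'E'
B=np.radians(15);D=98.;H=0.9
def pose(c,u,n,b=B,d=D,h=H):
    """TCP pose holding the spanner with ring centre c, jaw->ring u, plate normal n."""
    u,n=(np.array(v,float)/np.linalg.norm(v) for v in(u,n));z=-n*np.cos(b)-u*np.sin(b)
    return np.array(c,float)-u*d+z*h, qm(z,u*np.cos(b)-n*np.sin(b))
def hp(r,z,phi,dy=0.,**k):
    f=np.radians(phi);return pose([AX[0]-r,AX[1]+dy,z],[np.sin(f),0,np.cos(f)],[-np.cos(f),0,np.sin(f)],**k)
def t(s):print(s,telemetry.read_t(),np.round(telemetry.read_tool_pos(),1),np.round(telemetry.read_force(),1),round(telemetry.read_grip_width(),1),round(telemetry.read_grip_force(),1))
E
python3 - <<'E'
from h import *
ring=at_z("top",350+177/8-.44,235+255/8-.44,5);jaw=at_z("top",350+587/8-.44,235+270/8-.44,5)
u=ring-jaw;print(ring,jaw,np.linalg.norm(u));ring[2]=3.5;u[2]=0
p,q=pose(ring,u,[0,0,1]);print(p,q,solver.solve_ik(p,q))
for a in((180,262,45),(92,248,45),(74,198,45),(60,186,40)):print(a,np.round(x,2) if (x:=solver.solve_ik(*hp(*a))) is not None else None)
z=np.array([0,0,1.])
robot.move_pose(p+80*z,q);robot.grip(40);t("over")
robot.movel(p+12*z,vel=120);robot.movel(p,vel=30);t("down")
robot.grip(8);t("grip")
robot.movel(p+120*z,vel=120);t("lift")
robot.move_pose(*hp(190,275,45));t("hover");print(np.round(telemetry.read_q(),2))
im=eyes.grab_frame("top");im2=eyes.grab_frame("side")
r=lambda im,x,y,w,h,k:cv2.resize(im[y:y+h,x:x+w],None,fx=k,fy=k,interpolation=cv2.INTER_CUBIC)
L=np.zeros((600,800,3),np.uint8);L[:600,:400]=r(im,240,140,100,150,4);L[:600,400:]=r(im2,290,140,100,150,4)
cv2.imwrite("pics/h6.png",L[:,:,::-1])
E
```

```text
[497.48295507 -89.26700503   5.        ] [ 496.42821112 -217.60342166    5.        ] 128.3407508083269
[ 496.67564643 -187.49662476    2.63066676] [ 0.09191591  0.70393224  0.69817069 -0.09267444] [ 0.68480675  0.61472067 -0.71130391  1.89036879  0.84253381  0.94059726
 -0.51057322]
(180, 262, 45) [ 0.48 -0.23 -0.76  2.25 -0.01  0.55 -1.87]
(92, 248, 45) [-0.89  0.    0.56  2.15  0.33  0.51 -2.14]
(74, 198, 45) [ 0.18  0.16 -0.53  2.14  0.63  0.43 -2.43]
(60, 186, 40) [-0.03  0.2  -0.32  2.2   1.01  0.29 -2.81]
over 18.3583 [ 497.  -187.3   83.1] [-0.3 -0.2  0.2] 40.2 0.0
down 19.625 [ 496.6 -187.5    2.5] [-0.1 -1.5  0.9] 39.7 0.0
grip 19.9583 [ 496.9 -187.4    3.1] [-0.6  0.9  3.4] 15.3 58.6
lift 21.1083 [ 495.9 -187.5  121.7] [ 0.1 -0.8 -2.9] 15.5 58.6
hover 22.5417 [428.3 100.2 204.5] [-0.1  0.3 -3. ] 15.7 58.7
[ 0.23 -0.25 -0.56  2.25  0.07  0.61 -1.96]
```

View pics/h6.png

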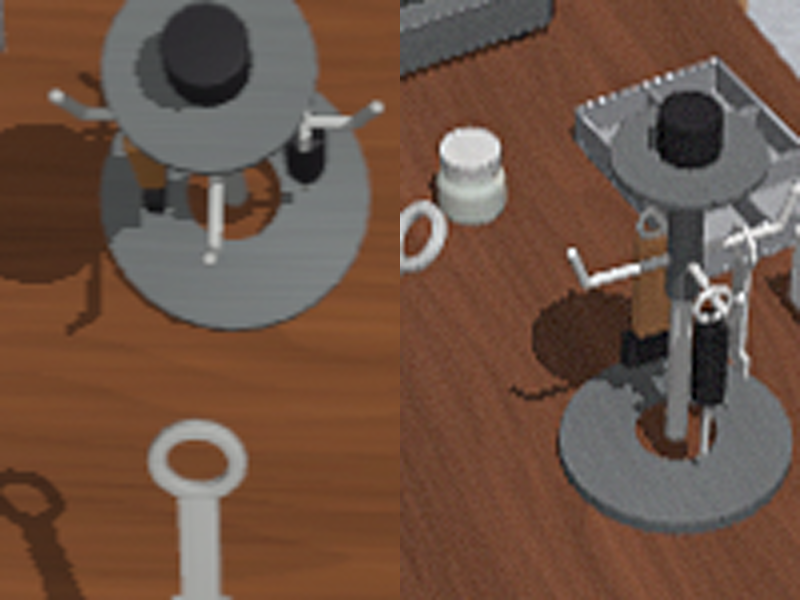

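```bash
python3 - <<'E'
from h import *
print("ring",tri((288.6,255.1),(295.1,198.9)))
print("tip",tri((291.9,204.1),(332.6,202.9)))
print("bend side/top",tri((240+210/4-.4,140+245/4-.4),(290+188/4-.4,140+283/4-.4)))
p=telemetry.read_tool_pos();q=np.array(telemetry.read_eef_rot());M=R.from_quat([*q[1:],q[0]]).as_matrix()
f,_=hp(190,275,45);print("cmd",f,"got",p,M.round(3).tolist())
# ring from tool pose if rigid
b=B;x,z=M[:,0],M[:,2];u=x*np.cos(b)-z*np.sin(b);print("ring by kinematics",p-z*H+u*D)
E
```

```text
ring (array([500.52334794,  99.25617939, 273.44248199]), np.float64(3.376020700005365))
tip (array([605.98320451, 100.71492273, 220.72876134]), np.float64(1.4990006254258146))
bend side/top (array([619.00434517, 102.8672415 , 187.56357198]), np.float64(2.397026464558419))
cmd [428.45353544 100.5        204.92411258] got [428.59605439 100.1269907  204.51732232] [[0.867, -0.0, 0.499], [-0.0, -1.0, -0.0], [0.499, 0.0, -0.867]]
ring by kinematics [497.53723943 100.10473621 274.50002154]
```

```bash
python3 - <<'E'
from h import *
def go(r,z,phi,v):
    p,q=hp(r+1.5,z+.7,phi,dy=.5);robot.movel(p,vel=v,ori=q);t((r,z,phi))
go(95,262,45,90)
go(92,250,45,50)
for a in((84,226,45),(76,202,45)):
    go(*a,40)
    if np.linalg.norm(np.array(telemetry.read_force())-[0,0,-3])>8: print("STOP");break
else:
    go(56+15*np.sin(np.radians(43)),188,43,40)
    for ph in(40,36,32,28,24):
        f=np.radians(ph)
        try: go(56+15*np.sin(f),195.5-15*np.cos(f)+3.5*np.sin(f),ph,20)
        except robot.MotionError as e: print(ph,e);break
print(np.round(telemetry.read_q(),2))
im=eyes.grab_frame("top");im2=eyes.grab_frame("side")
r=lambda im,x,y,w,h,k:cv2.resize(im[y:y+h,x:x+w],None,fx=k,fy=k,interpolation=cv2.INTER_CUBIC)
L=np.zeros((600,800,3),np.uint8);L[:600,:400]=r(im,240,140,100,150,4);L[:600,400:]=r(im2,290,140,100,150,4)
cv2.imwrite("pics/h7.png",L[:,:,::-1])
E
```

```text
(95, 262, 45) 23.8417 [521.5 101.1 192.5] [ 0.   0.5 -2. ] 15.1 58.7
(92, 250, 45) 24.2417 [524.6 101.  180.4] [ 0.6  0.6 -2.6] 15.4 58.7
(84, 226, 45) 25.025 [533.1 101.2 156.8] [ 0.6 -0.3 -1.6] 15.5 58.7
(76, 202, 45) 25.8083 [541.1 101.2 132.8] [-0.5 -0.1 -0.7] 15.1 58.7
(np.float64(66.22997540093748), 188, 43) 26.4667 [553.4 101.3 116.6] [-0.4 -0.2 -1.6] 15.0 58.7
(np.float64(65.64181414529808), np.float64(186.25908998711822), 40) 26.9583 [557.9 101.3 111.5] [ 0.7 -0.1 -1.2] 15.6 58.7
36 the arm cannot follow that straight line within its joint ranges
[ 0.06  0.19 -0.42  2.22  1.04  0.31 -2.84]
```

View pics/h7.png

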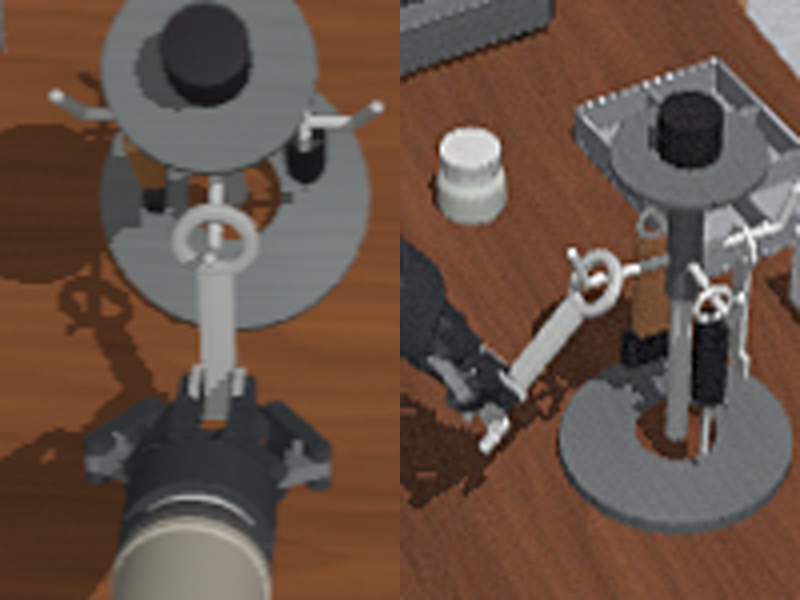

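The ring is threaded over the tip and sits on the bar (side crop (600,283)), and the forces are small. I lower the tilt further if joint moves allow it, then release.

```bash
python3 - <<'E'
from h import *
for ph in np.arange(38,21,-2.):
    f=np.radians(ph);p,q=hp(56+15*np.sin(f)+1.5,195.8-15*np.cos(f)+3.5*np.sin(f),ph,dy=.5)
    a=solver.solve_ik(p,q);c=np.array(telemetry.read_q())
    if a is None or abs(np.array(a)-c).max()>.35: print(ph,"no",None if a is None else (np.array(a)-c).round(2));break
    robot.move_j(a)
    F=telemetry.read_force()
    if np.linalg.norm(F)>10: print("force",F);break
t(ph);print(np.round(telemetry.read_q(),2))
E
```

```text
36.0 no [ 0.39  0.07 -0.45  0.01  0.31  0.11  6.01]
36.0 27.3667 [560.6 101.3 108.2] [ 0.5  0.9 -1.4] 15.2 58.7
[-0.09  0.19 -0.27  2.25  1.22  0.27 -3.04]
```

```bash
python3 - <<'E'
from h import *
p=np.array(telemetry.read_tool_pos())
robot.movel(p-[0,0,1.5],vel=15);t("rest")
q=np.array(telemetry.read_eef_rot());z=R.from_quat([*q[1:],q[0]]).as_matrix()[:,2]
robot.grip(48);t("open");robot.pause(.5)
p=np.array(telemetry.read_tool_pos());robot.movel(p-60*z,vel=80);t("back")
p=np.array(telemetry.read_tool_pos());robot.movel(p+[-60,0,100],vel=150)
robot.pause(2);t("clear")
im=eyes.grab_frame("top");im2=eyes.grab_frame("side")
r=lambda im,x,y,w,h,k:cv2.resize(im[y:y+h,x:x+w],None,fx=k,fy=k,interpolation=cv2.INTER_CUBIC)
L=np.zeros((600,800,3),np.uint8);L[:600,:400]=r(im,240,140,100,150,4);L[:600,400:]=r(im2,290,140,100,150,4)
cv2.imwrite("pics/h8.png",L[:,:,::-1])
robot.pause(.4);d=np.abs(eyes.grab_frame("side")[140:290,290:390].astype(int)-im2[140:290,290:390]);print(d.max(),(d.max(2)>30).sum())
E
```

```text
rest 27.625 [561.  101.6 107.1] [ 0.   0.3 -1.5] 15.3 58.7
open 28.0417 [560.9 101.3 107.1] [0.6 1.  0.5] 48.3 0.0
back 29.4417 [524.4 101.2 154.3] [-0.2 -1.1  0.2] 48.0 0.0
clear 32.3667 [464.4 101.2 254.3] [ 0.4  0.8 -0.5] 48.0 0.0
119 84
```

View pics/h8.png

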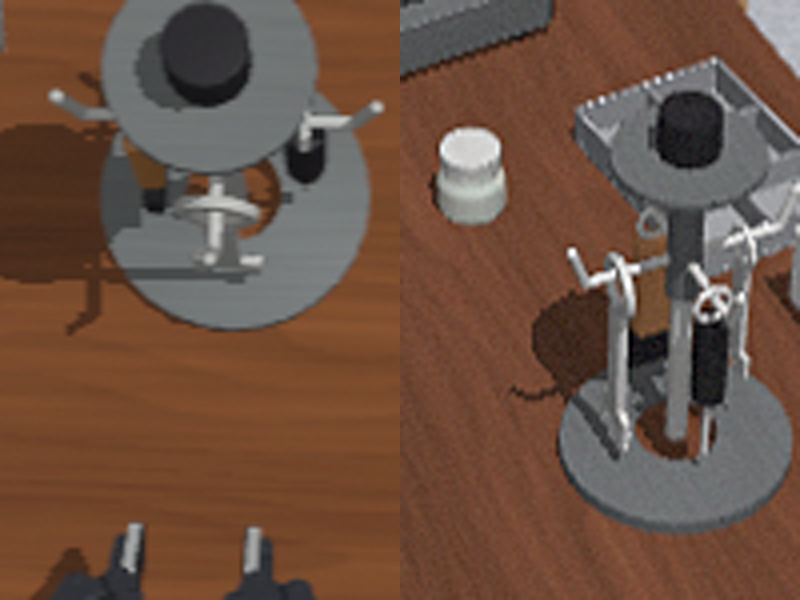

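The spanner hangs by its ring on the free hook, jaw down (side crop ring (622,285), jaw (625,440)). It is still swinging a little, so I let it settle before handing in.

```bash
python3 - <<'E'
from h import *
for _ in range(9):
    a=eyes.grab_frame("side").astype(int);robot.pause(.4);b=eyes.grab_frame("side");n=(np.abs(a-b).max(2)[190:270,420-100:390]>30).sum();print(n,telemetry.read_t())
    if n<4:break
    robot.pause(2.5)
if n<15: robot.sign_off();print("signed")
E
```

```text
6 33.4167
0 36.4167
the job is handed in; nothing more can be done
signed
```

The job is handed in at about 36 s of the 72 s allowed. The free hook was turned to the robot's side first, then the big spanner was drawn out by its ring, laid on open bench, regripped near the jaw, and hung by its ring with the jaw down. It had stopped swinging before hand-in and the other things were left alone.

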